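# Load two bearings into a sprung feed magazine

### The arm

A 6-joint arm with a two-finger parallel gripper is mounted at the origin on a cart in front of the work surface, level with it; the furniture and walls round the work are solid. World frame = base frame: x ahead of the robot, y to its left, z up, the work surface at z = 0. Lengths are in m, angles in rad, forces in N, time in s.
With the tool pointing down it reaches from about 0.325 to 0.775 m from the base axis. Payload 5.5 kg.
Tool frame: the origin (TCP) lies midway between the tips of the shut fingers; the grasp point (between the pads) lies 19 mm behind it; z points along the fingers, y is the line along which they close (so a half turn about z gives the same grasp; the last joint's range is limited). The gripper opens to 85 mm and grips with 20 to 120 N. Pads are 22 mm wide; open, the fingers measure 114 mm over their backs; the gripper's body (76 mm by 85 mm) begins 54 mm behind the grasp point. The pads swing forward as they close: fully open they stand 13 mm farther back than shut.
Start: joints at [-1.337, 0.091, 1.231, -0, 1.82, -0.057], TCP at [0.172, -0.575, 0.231] pointing down, gripper open.
Joint ranges: [-2.87, 2.87], [-0.86, 2.18], [0.17, 2.46], [-1.51, 4.65], [0.06, 2.69], [-2.65, 2.65]. Speed limits (rad/s): [2.57, 2.57, 3.01, 3.14, 3.14, 3.14].

### API

Orientations are given as a rotation vector (axis times angle).
In Python, from station import robot, vision gives the robot as it stands. The module is installed in compiled form; this text tells all that it offers.
- The arm moves only by the shell command python3 -m handwheel 'ROWS' [FORCE]. ROWS is JSON, one flat list of numbers, 7 for each row, row after row: the turn, a rotation vector about the tool's x, y, z in degrees, then the shift along the tool's x, y, z in mm, then the opening, from 0 (shut) to 1 (fully open). A call has 1 to 8 rows; each row shifts and turns the commanded pose from where the row before left it, along the tool's axes as they then stand; what a row does not reach is not made up. A row lasts 1/12 s, in which the tool goes at most 41.7 mm and 7.16 degrees, less where a joint would pass 70% of its speed; a pose out of reach is approached as far as the arm can. A call with a gripper value outside its range is refused whole. The fingers move at their own pace and stop on an object; FORCE is the grip in N (left out, the last holds). Time passes only in rows, so rows that do not move let the fingers close. It gives the time, the measured TCP pose, the force, the opening and the grip force at its end, in the units of the state.
- robot.get_state(): the state, without advancing time (a new reading comes with each control period).
- vision.camera(name): name is "side" or "top"; returns the picture (400x640x3 uint8, blue, green, red); there is no depth.
- vision.camera_info(name): a dict with "fovy" (degrees; the focal length in pixels is half the picture's height over the tangent of half this angle, whatever the lens; pixels are square), "cx", "cy" (the principal point, pixels), "R" (3x3) and "t" (3): a world point X has camera coordinates R X + t. Camera axes: x right, y down, z forward; pixel columns grow to the right and rows downward; lengths in m; the calibration is good to about 2 mm. A picture is of the moment at which its call begins. camera_info takes no time and is no camera call.
- robot.finish_job(): hands the job in; it is judged then, once.
The state is a dict: "t": time; "qpos": joint angles; "qvel": joint speeds; "joint_efforts": joint torques, N m; "tcp_pos": TCP position; "eef_rot": TCP orientation; "contact_force": force on the tool from outside, world axes, zero at the start; "ft_torque": the same for the moment, N m; "finger_gap": opening from 0.0 (shut) to 1.0 (fully open); "grip_force": force on a finger pad.
Only numpy, scipy, OpenCV 4.12 (cv2) and the standard library are available. Lean on these libraries where they do the work, as an engineer would, in place of code of your own. Each camera call takes 0.05 s, during which the arm holds its last target. There are 200 camera calls.

### The job

Load the bearing magazine on the bench: draw its sprung follower back until the index pin under the black knob drops into its hole and holds it there, lay the two loose ball bearings flat in the track between the follower and the feed lips, then pull the knob up and ease the follower forward until it presses both bearings up against the front stop, and let go. Do not haul on the pin once it has dropped in, do not press or drop the bearings hard into the track, do not let the follower snap forward, and leave everything else on the bench where it is.

Things in the scene. Friction and masses are not known exactly. Their poses are not given: they have to be found in the camera images.
- magazine: Fixed feed magazine: aluminium track on a dark steel base plate (340 x 96 mm), turned up to 10 degrees from lying across the bench. Origin on the bench below the middle of the front stop's inner face; x runs along the track from front stop to rear (roughly the robot's left; the follower is pulled that way), y across, z up. All x and z here are from this origin, in mm.
- front_stop (a point): Middle of the front stop's inner face at the height of the track floor (24 mm above the bench). Floor flat from x 0 to 270, 55.5 wide between side rails 11.5 thick that stand only 6 above it (tops z 30): a bearing can be held above them, fingers across the track. Two steel feed lips cover the track's edges from x 0 to 20 (z 42 to 46, gap 31). Rear end plate at x 270 to 275, top z 34.
- follower (a joint): Aluminium follower sliding in the track: 0 with its front face at the front stop (start: 0, track empty), grows in m along the magazine's x as it is pulled back, at most 0.194. A spring pulls it forward with 8 N at 0, 11.4 N at 0.17. At value q it fills the track from x q to q+70 mm (nose top z 37). Resting on the two loaded bearings it reads about 0.104.
- boss (a point): Top centre of the follower's raised boss, on the knob's axis (x = q+57 mm, z 55 mm), moving with the follower. The boss is 26 mm along the track, 40 mm across and 18 mm tall (z 37 to 55), with free space before and behind it: it can be gripped fore and aft with the fingertips just above the nose, round the knob, to draw the follower back.
- plunger (a joint): Vertical index plunger in the follower, knob and pin in one: 0 while the pin's tip slides on the track floor, -0.010 m when it has dropped into the hole, up to +0.008 when pulled up. A spring pushes it down with 5 N at -0.010, 7 N at 0, 8.6 N at +0.008. The pin drops by itself when it comes over the hole, unless the knob is held up.
- knob (a point): Centre of the black plastic knob on the plunger: 24 mm diameter, 16 mm tall, axis vertical; its centre is 77 mm above the bench while the pin slides on the floor, 67 mm when the pin is in the hole (its underside is then 4 mm above the boss). Gripped round its side.
- rear_floor: Rear part of the track floor (same origin and axes as the magazine). In it lies a steel catch slide (top 0.8 mm below the floor) with the pin's hole, 11 mm square and 11 deep. The slide is set by hand and the hole's place is not measured: the pin drops in at some follower value from 0.132 to 0.188, the same all through a run, and then leaves about 3 mm of play.
- latch_pin: The 8 mm round-tipped steel pin under the knob, part of the plunger. Its origin is the magazine's origin shifted by the follower's and plunger's values, not a point on the pin.
- bearing_a_center (a point): Centre (half-way up) of one of two equal ball bearings lying flat on the bench: 52 mm outside diameter, 15 mm high, about 0.2 kg, bright steel with a red seal ring. Lying on the track floor its centre is 31.5 mm above the bench.
- bearing_b_center (a point): Centre of the other, equal bearing.
- tape_roll: Bystander among the bearings: roll of black tape, 62 mm across, 19 mm high; origin at its underside.
- grease_tin: Bystander: grease tin, 66 mm across, 46 mm high; origin at its underside.
- spanner: Bystander: combination spanner 226 mm long; origin at its underside.
- caliper: Bystander: vernier caliper 220 mm long; origin at its underside.
- steel_block: Bystander: steel block 40 x 60 x 39 mm; origin at its underside.
Things that resemble listed ones, but are neither listed nor needed, are in the scene too. Leave any blue look-alike of the part that bears bearing_a_center alone.

How it is judged:
By the outcome, as a careful person would: the job done as asked, in the order asked, and still so for the second after the job is handed in, with the robot touching nothing.
It also fails if it takes over 72 s, if anything falls off the work surface, if the arm or the gripper's body presses on something with over 40 N, if the wrist force passes 120 N, or if a joint passes its speed limit or range.

## Working session

There is one attempt and no reset: what is moved stays moved. The work goes in short steps, Python scripts to look and compute and a shell command to move; the robot and the scene stay as the last step left them, time stands still between calls to the robot, and variables do not carry over. Pictures are saved under pics/ and viewed, at most 10 in all, crops included, and the job is handed in when it is done.

```bash
mkdir -p pics
python3 - <<'E'
from station import robot, vision
import cv2
for n in("top","side"):
    cv2.imwrite(f"pics/{n}0.png",vision.camera(n)); print(n,vision.camera_info(n))
s=robot.get_state(); print(s)
E
```

```text
top {'fovy': 55.37154010209802, 'cx': 319.056788131832, 'cy': 198.90806581204575, 'R': array([[-0.038548  , -0.99923883, -0.0059845 ],
       [-0.97500854,  0.03892325, -0.21873118],
       [ 0.21879763, -0.00259671, -0.9757668 ]]), 't': array([0.33717841, 0.50426521, 0.91960782])}
side {'fovy': 48.58096726411235, 'cx': 324.1226192644651, 'cy': 193.12729923409813, 'R': array([[ 0.99718089, -0.07358519,  0.01467954],
       [-0.01779654, -0.42199086, -0.9064254 ],
       [ 0.07289412,  0.90360884, -0.42211078]]), 't': array([-0.48386317,  0.20334219,  0.67356999])}
{'t': 0.1, 'qpos': array([-1.33668876e+00,  9.17888479e-02,  1.23175565e+00, -1.89934226e-05,
        1.81979298e+00, -5.66834318e-02]), 'qvel': array([ 0.00023118, -0.00126122, -0.00176072,  0.00121691, -0.00180447,
       -0.00041435]), 'joint_efforts': array([ 1.67717746e-03, -4.60220575e+01, -4.19217253e+01, -5.57339911e-05,
        1.06660390e-02, -2.98850318e-05]), 'tcp_pos': array([ 0.17197043, -0.57456906,  0.23026632]), 'eef_rot': array([-3.10672775e+00, -4.54906970e-01,  2.71477148e-04]), 'contact_force': array([-0.3978209 ,  0.63024446,  1.06072238]), 'ft_torque': array([-0.02781643,  0.03939421,  0.05521809]), 'grip_force': 0.0, 'finger_gap': 0.995495379711584}
```

View pics/top0.png

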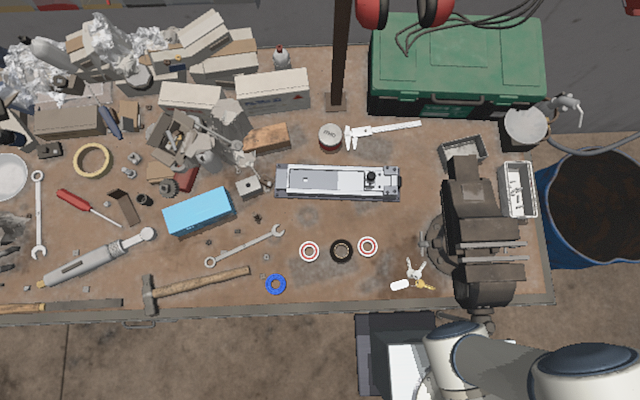

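View pics/side0.png

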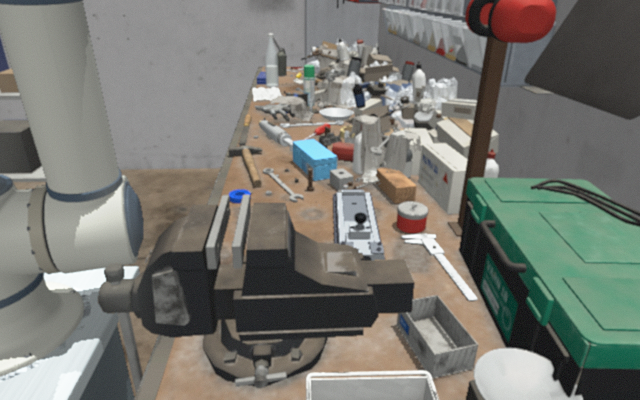

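The top view shows two red-ringed bearings at (309,251) and (368,246). The possible mix-ups are the black tape roll (341,251), the blue ring (276,284) and the yellow roll (91,160). The magazine runs (278..400, 182), with the knob at about (370,177) and the front stop on the right. I choose the two red-sealed ones and check them in an enlarged crop.

Run:
```python
import cv2
a=cv2.imread("pics/top0.png")[155:275,260:420]
cv2.imwrite("pics/c1.png",cv2.resize(a,None,fx=5,fy=5,interpolation=cv2.INTER_CUBIC))
```

```text
(no output)
```

View pics/c1.png

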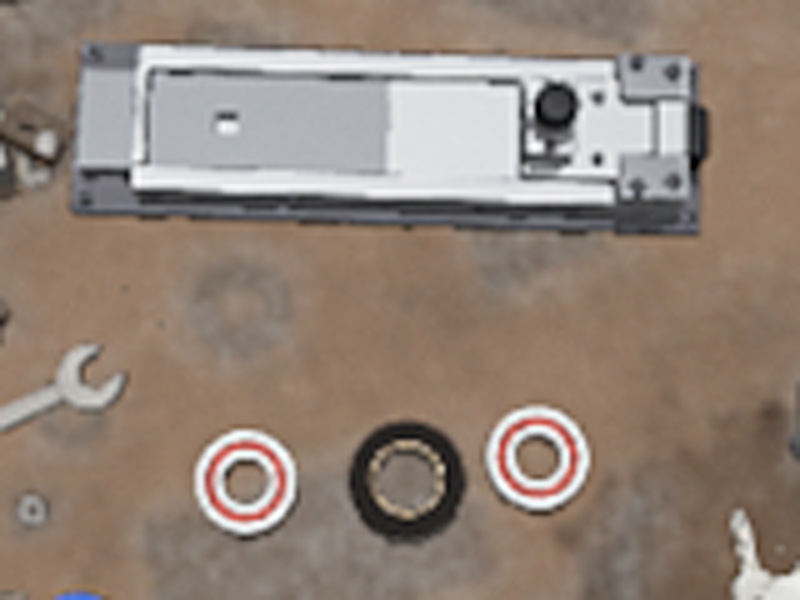

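The crop confirms two steel bearings with red seals at crop (246,482) and (537,457). Between them is the tape (407,480). The knob is at (556,103), the catch hole shows at (228,123), and the front stop's inner face is at about u=655.

```bash
cat > h.py <<'E'
import numpy as np
from station import robot, vision
from scipy.spatial.transform import Rotation as Ro
def ray(n,u,v,z):
    c=vision.camera_info(n);f=200/np.tan(np.radians(c["fovy"]/2))
    d=c["R"].T@np.array([(u-c["cx"])/f,(v-c["cy"])/f,1]);o=-c["R"].T@c["t"]
    return o+d*(z-o[2])/d[2]
def proj(n,X):
    c=vision.camera_info(n);f=200/np.tan(np.radians(c["fovy"]/2));p=c["R"]@np.array(X)+c["t"]
    return p[0]/p[2]*f+c["cx"],p[1]/p[2]*f+c["cy"]
def crop(u,v,z,x0=260,y0=155,k=5): return ray("top",x0+(u+.5)/k-.5,y0+(v+.5)/k-.5,z)
def todo(xyz,yaw):
    """remaining shift in tool axes (mm) and turn about tool z (deg); yaw=direction of tool y line, deg"""
    s=robot.get_state();R=Ro.from_rotvec(s["eef_rot"]).as_matrix()
    y=R[:,1];c=np.degrees(np.arctan2(y[1],y[0]));d=(yaw-c+90)%180-90
    print("shift tool mm",np.round(R.T@(np.array(xyz)-s["tcp_pos"])*1000,1),"turn z",round(-d,2),"tcp",np.round(s["tcp_pos"],4),"tilt",np.round(R[:,2],3),"F",np.round(s["contact_force"],1),"gap",round(s["finger_gap"],3),round(s["t"],2),"q6",round(s["qpos"][5],2))
E
python3 - <<'E'
from h import *
np.set_printoptions(precision=4,suppress=True)
for n,u,v,z in [("A",246,482,.015),("B",537,457,.015),("tape",407,480,.019),("knob",556,103,.085),("hole",228,123,.0235),
 ("baseTL",80,45,.01),("TR",697,60,.01),("BR",698,232,.01),("BL",75,212,.01),("stopT",655,100,.037),("stopB",655,155,.037),
 ("rearT",150,70,.034),("rearB",150,163,.034),("rail inner far end T",522,80,.03),("railouter bot L",133,188,.03),("railouter bot R",615,203,.03),("railouter topL",140,46,.03),("railoutertopR",618,60,.03),
 ("bossfront? top",575,80,.055),("follower rear",520,80,.037)]:
    print(n,crop(u,v,z))
E
```

```text
A [0.3891 0.349  0.015 ]
B [0.3961 0.1973 0.015 ]
tape [0.3865 0.2657 0.019 ]
knob [0.5667 0.1846 0.085 ]
hole [0.5802 0.3521 0.0235]
baseTL [0.6317 0.4325 0.01  ]
TR [0.6094 0.095  0.01  ]
BR [0.5133 0.1026 0.01  ]
BL [0.5376 0.4364 0.01  ]
stopT [0.5799 0.1251 0.037 ]
stopB [0.5499 0.1275 0.037 ]
rearT [0.6083 0.3925 0.034 ]
rearB [0.557  0.3936 0.034 ]
rail inner far end T [0.5959 0.1939 0.03  ]
railouter bot L [0.5448 0.4032 0.03  ]
railouter bot R [0.5264 0.1493 0.03  ]
railouter topL [0.6232 0.3979 0.03  ]
railoutertopR [0.605  0.1417 0.03  ]
bossfront? top [0.5873 0.1695 0.055 ]
follower rear [0.5939 0.1958 0.037 ]
```

```bash
cat >> h.py <<'E'
O=np.array([.5647,.1272,0]);th=np.radians(4.05)
def M(x,z,y=0): # magazine mm -> world
    ex=np.array([np.sin(th),np.cos(th),0]);ey=np.array([-np.cos(th),np.sin(th),0])
    return O+(ex*x+ey*y)/1000+np.array([0,0,z/1000])
E
python3 -c "
from h import *
todo([.172,-.575,.38],85.95);todo(M(57,150),85.95);print(M(57,0))
print(ray('top',470,230,.15),ray('top',445,170,.15), proj('side',M(57,85)),proj('top',M(225,23.5)))"
```

```text
shift tool mm [-1.000e-01  2.000e-01 -1.497e+02] turn z 20.71 tcp [ 0.172  -0.5746  0.2303] tilt [-0.     0.002 -1.   ] F [-0.4  0.6  1.1] gap 0.995 0.1 q6 -0.06
shift tool mm [ 597.6 -612.9   81.4] turn z 20.71 tcp [ 0.172  -0.5746  0.2303] tilt [-0.     0.002 -1.   ] F [-0.4  0.6  1.1] gap 0.995 0.1 q6 -0.06
[0.56872574 0.18405766 0.        ]
[ 0.41048018 -0.02134669  0.15      ] [0.55388376 0.01943309 0.15      ] (np.float64(361.31771994134976), np.float64(213.30906924096806)) (np.float64(305.3745300616365), np.float64(179.05574705560974))
```

```bash
python3 -m handwheel '[0,0,0,0,0,-40,0.6, 0,0,0,0,0,-40,0.6, 0,0,0,0,0,-40,0.6, 0,0,0,0,0,-40,0.6, 0,0,0,28,-28.5,0,0.6, 0,0,0,28,-28.5,0,0.6, 0,0,0,28,-28.5,0,0.6, 0,0,0,28,-28.5,0,0.6]' 40
python3 -m handwheel '[0,0,0,28,-28.5,0,0.6, 0,0,0,28,-28.5,0,0.6, 0,0,0,28,-28.5,0,0.6, 0,0,0,28,-28.5,0,0.6, 0,0,0,28,-28.5,0,0.6, 0,0,0,28,-28.5,0,0.6, 0,0,0,28,-28.5,0,0.6, 0,0,0,28,-28.5,0,0.6]'
python3 -m handwheel '[0,0,0,28,-28.5,0,0.6, 0,0,0,28,-28.5,0,0.6, 0,0,0,28,-28.5,0,0.6, 0,0,0,28,-28.5,0,0.6, 0,0,0,28,-28.5,0,0.6, 0,0,7,0,0,0,0.6, 0,0,7,0,0,0,0.6, 0,0,6.7,0,0,0,0.6]'
python3 -c "
from h import *
todo(M(57,120),85.95)"
```

```text
t: 0.77
tcp_pos: [0.2472, -0.4325, 0.3907]
eef_rot: [-3.108, -0.454, 0.0]
contact_force: [0.7, -1.2, 0.5]
finger_gap: 0.595
grip_force: 0.0
t: 1.43
tcp_pos: [0.3962, -0.1489, 0.3911]
eef_rot: [-3.108, -0.455, 0.0]
contact_force: [1.1, 0.0, -0.3]
finger_gap: 0.595
grip_force: 0.0
t: 2.1
tcp_pos: [0.4894, 0.0269, 0.3903]
eef_rot: [3.139, -0.117, -0.003]
contact_force: [0.3, 0.8, -0.7]
finger_gap: 0.6
grip_force: 0.0
shift tool mm [  68.  -162.7  270.1] turn z -0.21 tcp [0.4894 0.0269 0.3903] tilt [-0.002 -0.    -1.   ] F [ 0.3  0.8 -0.7] gap 0.6 2.1 q6 1.63
```

```bash
python3 -m handwheel '[0,0,0,14,-32.5,18,0.6, 0,0,0,14,-32.5,18,0.6, 0,0,0,14,-32.5,18,0.6, 0,0,0,14,-32.5,18,0.6, 0,0,0,12,-32.7,18,0.6, 0,0,0,0,0,40,0.6, 0,0,0,0,0,40,0.6, 0,0,0,0,0,40,0.6]'
python3 -m handwheel '[0,0,0,0,0,30,0.6,0,0,0,0,0,0,0.6]'
python3 - <<'E'
from h import *
import cv2
todo(M(57,41),85.95)
a=vision.camera("side")[160:270,300:420];b=vision.camera("top")[130:240,320:440]
cv2.imwrite("pics/c2.png",cv2.resize(np.hstack([a,b]),None,fx=3.3,fy=3.3,interpolation=cv2.INTER_CUBIC))
E
```

```text
t: 2.77
tcp_pos: [0.5683, 0.1841, 0.1788]
eef_rot: [3.139, -0.108, -0.001]
contact_force: [0.3, -0.6, -0.3]
finger_gap: 0.6
grip_force: 0.0
t: 2.93
tcp_pos: [0.5645, 0.1825, 0.1415]
eef_rot: [3.135, -0.11, -0.023]
contact_force: [-0.8, -0.2, -1.6]
finger_gap: 0.6
grip_force: 0.0
shift tool mm [  5.6  -2.4 100.4] turn z 0.03 tcp [0.5645 0.1825 0.1415] tilt [-0.015 -0.004 -1.   ] F [-0.8 -0.2 -1.6] gap 0.6 2.93 q6 1.9
```

View pics/c2.png

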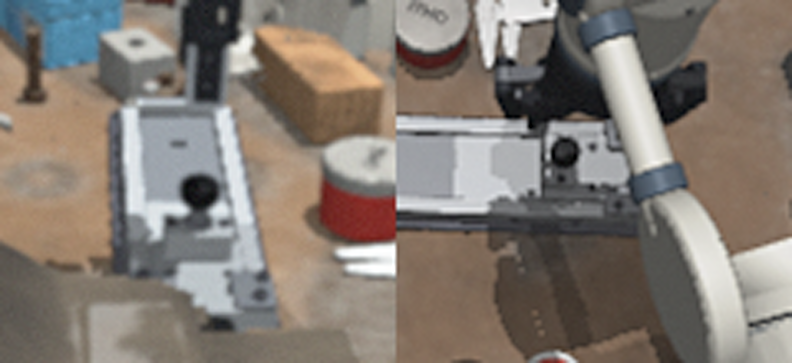

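Side crop (left): the knob stands clear at about (200,190), with the open fingers above and beyond it. In the top crop the knob is at (565,152). The tool has drifted and tilted slightly, so I'll have the helper print the full corrective turn.

```bash
cat >> h.py <<'E'
def todo(xyz,yaw):
    s=robot.get_state();R=Ro.from_rotvec(s["eef_rot"]).as_matrix();best=None
    for k in (0,180):
        a=np.radians(yaw+k);y=np.array([np.cos(a),np.sin(a),0]);z=np.array([0,0,-1.]);T=np.c_[np.cross(y,z),y,z]
        w=Ro.from_matrix(R.T@T).as_rotvec(degrees=True)
        if best is None or np.linalg.norm(w)<np.linalg.norm(best[0]): best=(w,T)
    d=np.array(xyz)-s["tcp_pos"]
    print("turn deg",np.round(best[0],2),"shift(now axes)",np.round(R.T@d*1000,1),"shift(after turn)",np.round(best[1].T@d*1000,1))
    st()
def st():
    s=robot.get_state();R=np.array([[np.sin(th),np.cos(th),0],[-np.cos(th),np.sin(th),0],[0,0,1]])
    print("t",round(s["t"],2),"mag mm",np.round(R@(s["tcp_pos"]-O)*1000,1),"Fmag",np.round(R@s["contact_force"],1),"gap",round(s["finger_gap"],3),"grip",round(s["grip_force"],1))
E
python3 -c "
from h import *
todo(M(57,90),85.95)"
```

```text
turn deg [0.06 0.16 0.01] shift(now axes) [ 1.1 -1.1 60.5] shift(after turn) [ 0.9 -1.  60.5]
t 3.03 mag mm [ 56.    0.9 150.5] Fmag [ 1.1 -0.   1.1] gap 0.602 grip 0.0
```

```bash
python3 -m handwheel '[0,0,0,1,-1,30,0.6, 0,0,0,0,0,30,0.6, 0,0,0,0,0,25,0.6, 0,0,0,0,0,15,0.6, 0,0,0,0,0,9,0.6, 0,0,0,0,0,0,0.6,0,0,0,0,0,0,0.6]'
python3 -c "
from h import *
todo(M(57,41),85.95)"
```

```text
t: 3.62
tcp_pos: [0.5709, 0.1845, 0.045]
eef_rot: [-3.139, 0.111, -0.005]
contact_force: [-0.6, -0.1, 0.6]
finger_gap: 0.602
grip_force: 0.0
turn deg [-0.07 -0.19  0.  ] shift(now axes) [-2.2  0.7  4. ] shift(after turn) [-2.2  0.6  4. ]
t 3.62 mag mm [57.6 -2.2 45. ] Fmag [-0.1  0.6  0.6] gap 0.602 grip 0.0
```

Close on the boss.

```bash
python3 -m handwheel '[0,0,0,-2,0,0,0.35, 0,0,0,0,0,0,0.2, 0,0,0,0,0,0,0.2, 0,0,0,0,0,0,0.2, 0,0,0,0,0,0,0.2]' 40
python3 -c "
from h import *
todo(M(57,41),85.95)"
```

```text
t: 4.03
tcp_pos: [0.5685, 0.1841, 0.0451]
eef_rot: [-3.14, 0.111, -0.005]
contact_force: [-0.8, -3.2, 6.5]
finger_gap: 0.29
grip_force: 40.4
turn deg [-0.01 -0.19 -0.01] shift(now axes) [0.2 0.  4.1] shift(after turn) [0.2 0.  4.1]
t 4.03 mag mm [57.   0.2 45.1] Fmag [-3.2  0.6  6.5] gap 0.29 grip 40.4
```

```bash
python3 -m handwheel '[0,0,0,0,-4,0,0.2, 0,0,0,0,-8,0,0.2, 0,0,0,0,-12,0,0.2, 0,0,0,0,-12,0,0.2, 0,0,0,0,-12,0,0.2, 0,0,0,0,-12,0,0.2, 0,0,0,0,-12,0,0.2, 0,0,0,0,-8,0,0.2]' 40
python3 -c "
from h import *
st()"
```

```text
t: 4.7
tcp_pos: [0.5744, 0.2605, 0.045]
eef_rot: [3.132, -0.114, 0.004]
contact_force: [-4.8, -17.6, 10.7]
finger_gap: 0.289
grip_force: 40.8
t 4.7 mag mm [133.6  -0.2  45. ] Fmag [-17.9   3.6  10.7] gap 0.289 grip 40.8
```

```bash
python3 -m handwheel '[0,0,0,0,-8,0,0.2, 0,0,0,0,-12,0,0.2, 0,0,0,0,-12,0,0.2, 0,0,0,0,-12,0,0.2, 0,0,0,0,-12,0,0.2, 0,0,0,0,-8,0,0.2, 0,0,0,0,-4,0,0.2, 0,0,0,0,0,0,0.2]' 40
python3 - <<'E'
from h import *
import cv2
todo(M(57+150,45),85.95);st()
a=vision.camera("side")[130:250,300:420];b=vision.camera("top")[130:250,240:360]
st()
cv2.imwrite("pics/c3.png",cv2.resize(np.hstack([a,b]),None,fx=3.3,fy=3.3,interpolation=cv2.INTER_CUBIC))
E
```

```text
t: 5.37
tcp_pos: [0.5796, 0.33, 0.045]
eef_rot: [3.136, -0.113, 0.006]
contact_force: [-0.1, -7.9, 6.2]
finger_gap: 0.285
grip_force: 40.4
turn deg [ 0.17 -0.21 -0.08] shift(now axes) [-0.6 -3.7  0. ] shift(after turn) [-0.6 -3.7  0. ]
t 5.37 mag mm [203.3  -0.6  45. ] Fmag [-7.9 -0.5  6.2] gap 0.285 grip 40.4
t 5.37 mag mm [203.3  -0.6  45. ] Fmag [-7.9 -0.5  6.2] gap 0.285 grip 40.4
t 5.47 mag mm [203.7  -0.6  45. ] Fmag [-7.  -1.2  5.7] gap 0.29 grip 40.4
```

View pics/c3.png

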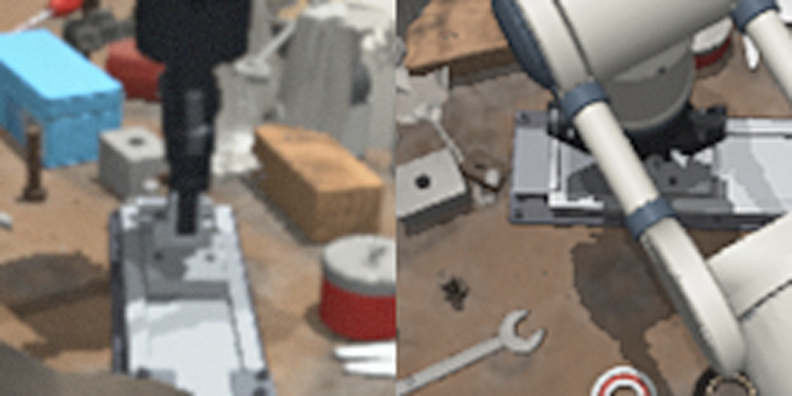

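The follower came along: its front is now far from the lips and the boss is held. The front finger hides the knob, so I'll detect the drop by force in small steps.

```bash
python3 -m handwheel '[0,0,0,0,-2,0,0.2, 0,0,0,0,-2,0,0.2, 0,0,0,0,-2,0,0.2, 0,0,0,0,-2,0,0.2,0,0,0,0,-2,0,0.2,0,0,0,0,-2,0,0.2]' 40
python3 -c "
from h import *
st()"
python3 -m handwheel '[0,0,0,0,-1,0,0.2,0,0,0,0,0,0,0.2]'
python3 -c "
from h import *
st()"
python3 -m handwheel '[0,0,0,0,-1,0,0.2,0,0,0,0,0,0,0.2]'
python3 -c "
from h import *
st()"
```

```text
t: 5.97
tcp_pos: [0.5804, 0.3396, 0.045]
eef_rot: [3.133, -0.115, 0.004]
contact_force: [-1.0, -16.2, 8.7]
finger_gap: 0.291
grip_force: 40.7
t 5.97 mag mm [212.9  -0.6  45. ] Fmag [-16.2  -0.2   8.7] gap 0.291 grip 40.7
t: 6.13
tcp_pos: [0.5805, 0.3414, 0.0451]
eef_rot: [3.134, -0.115, 0.005]
contact_force: [-1.3, -12.3, 8.3]
finger_gap: 0.289
grip_force: 40.6
t 6.13 mag mm [214.8  -0.7  45.1] Fmag [-12.4   0.5   8.3] gap 0.289 grip 40.6
t: 6.3
tcp_pos: [0.5806, 0.3423, 0.045]
eef_rot: [3.134, -0.115, 0.005]
contact_force: [-2.3, -13.3, 9.1]
finger_gap: 0.294
grip_force: 40.6
t 6.3 mag mm [215.7  -0.7  45. ] Fmag [-13.4   1.4   9.1] gap 0.294 grip 40.6
```

```bash
for i in 1 ; do :; done
S='from h import *
st()'
python3 -m handwheel '[0,0,0,0,-1,0,0.2,0,0,0,0,-1,0,0.2,0,0,0,0,0,0,0.2]' >/dev/null; python3 -c "$S"
python3 -m handwheel '[0,0,0,0,-1,0,0.2,0,0,0,0,-1,0,0.2,0,0,0,0,0,0,0.2]'>/dev/null; python3 -c "$S"
python3 -m handwheel '[0,0,0,0,-1,0,0.2,0,0,0,0,0,0,0.2]'>/dev/null; python3 -c "$S"
```

```text
t 6.55 mag mm [217.5  -0.7  45. ] Fmag [-13.1   0.1   8. ] gap 0.286 grip 40.6
t 6.8 mag mm [219.6  -0.6  45. ] Fmag [-13.9  -0.2   8.1] gap 0.288 grip 40.6
t 6.97 mag mm [220.8  -0.7  45. ] Fmag [-13.7  -0.9   8.1] gap 0.286 grip 40.5
```

```bash
S='from h import *
st()'
python3 -m handwheel '[0,0,0,0,-1,0,0.2,0,0,0,0,0,0,0.2]' >/dev/null; python3 -c "$S"
python3 -m handwheel '[0,0,0,0,-1,0,0.2,0,0,0,0,0,0,0.2]'>/dev/null; python3 -c "$S"
python3 -m handwheel '[0,0,0,0,-1,0,0.2,0,0,0,0,0,0,0.2]'>/dev/null; python3 -c "$S"
```

```text
t 7.13 mag mm [222.6  -0.7  45.1] Fmag [-8.7 -1.2  6.5] gap 0.293 grip 40.4
t 7.3 mag mm [224.6  -0.7  45. ] Fmag [-5.9 -1.6  5.4] gap 0.287 grip 41.2
t 7.47 mag mm [225.3  -0.7  45. ] Fmag [-8.6  0.1  6. ] gap 0.29 grip 41.4
```

The force fell and the follower jumped at about 223–224, so the pin probably dropped. To verify, I'll ease forward slightly; if it is latched, the load on the tool vanishes.

```bash
S='from h import *
st()'
python3 -m handwheel '[0,0,0,0,1,0,0.2,0,0,0,0,0,0,0.2,0,0,0,0,0,0,0.2]' >/dev/null; python3 -c "$S"
python3 -m handwheel '[0,0,0,0,1,0,0.2,0,0,0,0,0,0,0.2,0,0,0,0,0,0,0.2]'>/dev/null; python3 -c "$S"
```

```text
t 7.72 mag mm [225.1  -0.7  45. ] Fmag [-5.7 -2.8  5.8] gap 0.29 grip 41.3
t 7.97 mag mm [225.   -0.7  45. ] Fmag [-3.4 -3.7  6.2] gap 0.29 grip 41.4
```

```bash
S='from h import *
st()'
python3 -m handwheel '[0,0,0,0,1,0,0.2,0,0,0,0,0,0,0.2,0,0,0,0,0,0,0.2]' >/dev/null; python3 -c "$S"
python3 -m handwheel '[0,0,0,0,1,0,0.2,0,0,0,0,0,0,0.2,0,0,0,0,0,0,0.2]'>/dev/null; python3 -c "$S"
```

```text
t 8.22 mag mm [224.9  -0.7  45. ] Fmag [-0.7 -3.4  5.7] gap 0.292 grip 41.3
t 8.47 mag mm [224.7  -0.7  45. ] Fmag [ 2.  -5.4  4.5] gap 0.29 grip 41.2
```

Latched: 4 mm of forward command moved it only 0.3 mm and the load changed sign. I'll open, rise and look.

```bash
python3 -m handwheel '[0,0,0,0,-0.8,0,0.35,0,0,0,0,0,0,0.6,0,0,0,0,0,0,0.6, 0,0,0,0,0,-20,0.6, 0,0,0,0,0,-40,0.6, 0,0,0,0,0,-40,0.6, 0,0,0,-40,0,-20,1, 0,0,0,-40,0,0,1]'
python3 -m handwheel '[0,0,-7,-40,0,0,1, 0,0,-7,-40,0,0,1, 0,0,-7,0,0,0,1, 0,0,-7,0,0,0,1, 0,0,-7,0,0,0,1, 0,0,-7,0,0,0,1, 0,0,-7,0,0,0,1, 0,0,-7,0,0,0,1]'
python3 - <<'E'
from h import *
import cv2
todo([.389,.349,.1],-4.05)
a=vision.camera("side")[130:250,300:420];b=vision.camera("top")[150:270,260:380]
cv2.imwrite("pics/c4.png",cv2.resize(np.hstack([a,b]),None,fx=3.3,fy=3.3,interpolation=cv2.INTER_CUBIC))
E
```

```text
t: 9.13
tcp_pos: [0.5044, 0.3569, 0.1666]
eef_rot: [-3.135, 0.114, -0.011]
contact_force: [0.1, 1.6, 0.3]
finger_gap: 0.858
grip_force: 0.0
t: 9.8
tcp_pos: [0.4217, 0.3569, 0.1604]
eef_rot: [-2.82, -1.385, 0.002]
contact_force: [-0.4, 0.5, -0.8]
finger_gap: 0.997
grip_force: 0.0
turn deg [ -0.06   0.06 -33.62] shift(now axes) [-26.2 -21.1  60.4] shift(after turn) [-10.2 -32.1  60.4]
t 9.8 mag mm [219.  158.8 160.4] Fmag [ 0.5  0.5 -0.8] gap 0.997 grip 0.0
```

View pics/c4.png

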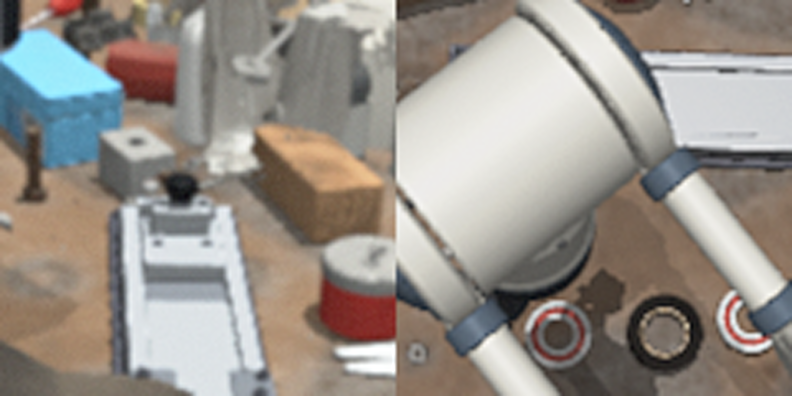

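The side crop shows the follower held back and the knob low on the boss at (182,185), so the pin is in. Bearing A is undisturbed. Now to bearing A.

```bash
python3 -m handwheel '[0,0,-7,0,0,0,1, 0,0,-7,0,0,0,1, 0,0,-7,0,0,0,1, 0,0,-7,0,0,0,1, 0,0,-5.6,0,0,0,1, 0,0,0,-10.2,-32,20,1, 0,0,0,0,0,40,1, 0,0,0,0,0,0,1]'
python3 -c "
from h import *
todo([.389,.349,.005],-4.05)"
```

```text
t: 10.57
tcp_pos: [0.3856, 0.3467, 0.0929]
eef_rot: [-2.308, -2.129, 0.02]
contact_force: [-1.4, -1.4, -2.1]
finger_gap: 0.997
grip_force: 0.0
turn deg [-0.53  0.48 -0.56] shift(now axes) [ 3.3  4.1 87.9] shift(after turn) [ 2.5  3.3 87.9]
t 10.57 mag mm [206.3 194.2  92.9] Fmag [-1.5  1.3 -2.1] gap 0.997 grip 0.0
```

```bash
python3 -m handwheel '[0,0,0,0,0,20,1, 0,0,0,0,0,20,1, 0,0,0,0,0,10,1, 0,0,0,0,0,0,1,0,0,0,0,0,0,1]'
python3 -c "
from h import *
todo([.389,.349,.005],-4.05)"
```

```text
t: 10.98
tcp_pos: [0.3898, 0.3493, 0.0514]
eef_rot: [-2.307, -2.132, 0.001]
contact_force: [0.4, -0.7, 0.5]
finger_gap: 1.001
grip_force: 0.0
turn deg [-0.03  0.03 -0.47] shift(now axes) [-0.3 -0.8 46.4] shift(after turn) [-0.3 -0.8 46.4]
t 10.98 mag mm [209.2 190.1  51.4] Fmag [-0.7 -0.5  0.5] gap 1.001 grip 0.0
```

```bash
python3 -m handwheel '[0,0,-0.5,-0.3,-0.8,20,1, 0,0,0,0,0,15,1, 0,0,0,0,0,8,1, 0,0,0,0,0,3,1,0,0,0,0,0,0,1,0,0,0,0,0,0,1]'
python3 -m handwheel '[0,0,0,0,0,0,0.7,0,0,0,0,0,0,0.5,0,0,0,0,0,0,0.5,0,0,0,0,0,0,0.5,0,0,0,0,0,0,0.5]' 40
python3 - <<'E'
from h import *
import cv2
todo([.389,.349,.005],-4.05)
b=vision.camera("top")[200:280,260:380]
cv2.imwrite("pics/c5.png",cv2.resize(b,None,fx=5,fy=5,interpolation=cv2.INTER_CUBIC))
E
```

```text
t: 11.48
tcp_pos: [0.3894, 0.3495, 0.0062]
eef_rot: [2.297, 2.143, 0.003]
contact_force: [-0.9, -1.0, 0.1]
finger_gap: 1.001
grip_force: 0.0
t: 11.9
tcp_pos: [0.3893, 0.3494, 0.0062]
eef_rot: [2.296, 2.144, 0.003]
contact_force: [-1.2, -0.6, 5.4]
finger_gap: 0.58
grip_force: 41.1
turn deg [ 0.08 -0.07  0.11] shift(now axes) [-0.4 -0.3  1.2] shift(after turn) [-0.4 -0.3  1.2]
t 11.9 mag mm [209.3 190.6   6.2] Fmag [-0.7  1.2  5.4] gap 0.58 grip 41.1
```

```bash
python3 -m handwheel '[0,0,0,0,0,-10,0.5, 0,0,0,0,0,-20,0.5, 0,0,0,0,0,-30,0.5, 0,0,0,0,0,-30,0.5,0,0,0,0,0,0,0.5,0,0,0,0,0,0,0.5]'
python3 -c "
from h import *
todo(M(116,60),-4.05)"
```

```text
t: 12.45
tcp_pos: [0.3897, 0.3498, 0.0974]
eef_rot: [2.296, 2.144, 0.007]
contact_force: [-0.0, -0.6, -2.6]
finger_gap: 0.576
grip_force: 42.0
turn deg [ 0.18 -0.17  0.11] shift(now axes) [-94.2 190.   37.7] shift(after turn) [-93.7 190.3  37.4]
t 12.45 mag mm [209.7 190.3  97.4] Fmag [-0.6 -0.  -2.6] gap 0.576 grip 42.0
```

```bash
python3 -m handwheel '[0,0,0,-12,24,0,0.5, 0,0,0,-16,32,0,0.5, 0,0,0,-16,32,0,0.5, 0,0,0,-16,32,0,0.5, 0,0,0,-16,32,0,0.5, 0,0,0,-12,26,0,0.5, 0,0,0,-6,12,20,0.5,0,0,0,0,0,0,0.5]'
python3 -m handwheel '[0,0,0,0,0,15,0.5,0,0,0,0,0,0,0.5,0,0,0,0,0,0,0.5]'
python3 - <<'E'
from h import *
import cv2
todo(M(116,30.5),-4.05)
a=vision.camera("side")[130:250,290:410];b=vision.camera("top")[150:270,260:380]
cv2.imwrite("pics/c6.png",cv2.resize(np.hstack([a,b]),None,fx=3.3,fy=3.3,interpolation=cv2.INTER_CUBIC))
E
```

```text
t: 13.12
tcp_pos: [0.5718, 0.2389, 0.0686]
eef_rot: [-2.299, -2.138, 0.012]
contact_force: [-1.4, -1.2, -4.0]
finger_gap: 0.58
grip_force: 42.3
t: 13.37
tcp_pos: [0.57, 0.242, 0.0575]
eef_rot: [-2.294, -2.143, 0.007]
contact_force: [0.0, 0.5, -1.2]
finger_gap: 0.577
grip_force: 42.3
turn deg [-0.28  0.11  0.14] shift(now axes) [ 1.1  3.  27. ] shift(after turn) [ 1.1  2.9 27. ]
t 13.37 mag mm [114.9   2.9  57.5] Fmag [ 0.5 -0.  -1.2] gap 0.577 grip 42.3
```

View pics/c6.png

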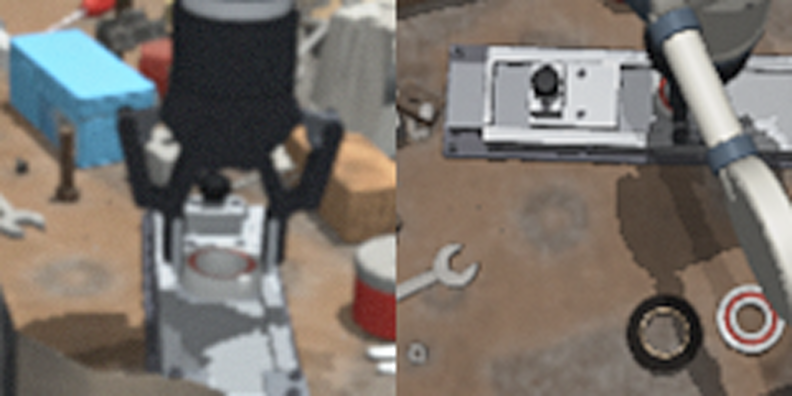

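Side crop: the bearing is held level at about (222,262) above the track, the knob is low (pin in), and the track ahead is empty. I'll correct across-track by 3 mm, lower to just above the rails and check the alignment.

```bash
python3 -m handwheel '[0,0,0,1,3,6,0.5, 0,0,0,0,0,6,0.5, 0,0,0,0,0,4,0.5, 0,0,0,0,0,0,0.5,0,0,0,0,0,0,0.5]'
python3 - <<'E'
from h import *
import cv2
todo(M(116,29),-4.05)
print("knob",crop(545-396,82,.075,260,150,3.3),M(225,75))
a=vision.camera("side")[180:230,325:395]
cv2.imwrite("pics/c7.png",cv2.resize(a,None,fx=11,fy=11,interpolation=cv2.INTER_CUBIC))
for y in(-27.75,27.75):
    print([np.round((np.array(proj("side",M(x,30,y)))-[325,180]+.5)*11) for x in (60,90,116)])
E
```

```text
t: 13.88
tcp_pos: [0.5745, 0.2429, 0.0433]
eef_rot: [-2.296, -2.144, 0.002]
contact_force: [-0.4, -0.3, -2.7]
finger_gap: 0.576
grip_force: 42.3
turn deg [-0.06  0.03  0.12] shift(now axes) [-0.1 -1.6 14.3] shift(after turn) [-0.1 -1.6 14.3]
t 13.88 mag mm [116.1  -1.6  43.3] Fmag [-0.4  0.3 -2.7] gap 0.576 grip 42.3
knob [0.5782178  0.35105596 0.075     ] [0.58059107 0.35163813 0.075     ]
[array([543., 639.]), array([526., 555.]), array([512., 487.])]
[array([233., 635.]), array([225., 552.]), array([219., 484.])]
```

View pics/c7.png

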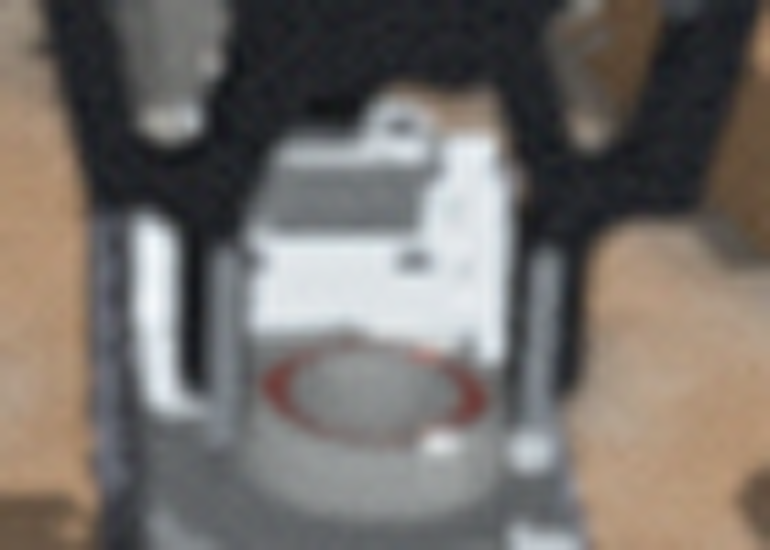

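Run:
```python
from h import *
import cv2
P=lambda x,z,y:np.round((np.array(proj("side",M(x,z,y)))-[325,180]+.5)*11)
for x in(130,160,195): print(x,[P(x,30,y) for y in(39.25,27.75,-27.75,-39.25)])
print("brg",[P(116,44.6,y) for y in(24.4,-1.6,-27.6)])
print("top brg",[P(116,52,y) for y in(24.4,-1.6,-27.6)])
a=cv2.imread("pics/c7.png");print(a[300,100:260:6].mean(1).astype(int));print(a[455,470:620:6].mean(1).astype(int))
```

```text
130 [array([156., 448.]), array([216., 448.]), array([505., 452.]), array([565., 452.])]
160 [array([151., 375.]), array([209., 376.]), array([490., 379.]), array([548., 380.])]
195 [array([146., 295.]), array([202., 296.]), array([474., 299.]), array([530., 300.])]
brg [array([240., 416.]), array([378., 417.]), array([516., 419.])]
top brg [array([241., 381.]), array([380., 382.]), array([518., 384.])]
[ 98  93  77  72  81 123 175 219 239 246 232 216 172 123  66  34  24  45
  72 100 119 127 119 119 131 160 190]
[146 145 143 142 136 135 146 166 186 200 201 197 190 169 147 128 121 124
 133 141 149 153 155 153 151]
```

The side crop shows the bearing about 3 mm right of the track's middle: bearing centre u≈374 against about 358 for the rails. I'll shift 3 mm and lower slowly, watching the force.

```bash
S='from h import *
st()'
python3 -m handwheel '[0,0,0,0,-1.5,0,0.5, 0,0,0,0,-1.5,1.5,0.5, 0,0,0,0,0,2,0.5, 0,0,0,0,0,1.5,0.5, 0,0,0,0,0,0,0.5]' >/dev/null; python3 -c "$S"
python3 -m handwheel '[0,0,0,0,0,1,0.5, 0,0,0,0,0,1,0.5, 0,0,0,0,0,0,0.5]' >/dev/null; python3 -c "$S"
python3 -m handwheel '[0,0,0,0,0,1,0.5, 0,0,0,0,0,0,0.5]' >/dev/null; python3 -c "$S"
```

```text
t 14.35 mag mm [116.1   1.2  38.4] Fmag [-0.3 -0.3 -2.1] gap 0.571 grip 42.3
t 14.6 mag mm [116.2   1.   36.6] Fmag [-0.1 -0.3 -1.3] gap 0.575 grip 42.3
t 14.77 mag mm [116.2   1.   35.7] Fmag [-0.3  0.3 -1.5] gap 0.573 grip 42.3
```

```bash
S='from h import *
st()'
python3 -m handwheel '[0,0,0,0,-0.3,1,0.5, 0,0,0,0,0,0,0.5]' >/dev/null; python3 -c "$S"
python3 -m handwheel '[0,0,0,0,0,1,0.5, 0,0,0,0,0,0,0.5]' >/dev/null; python3 -c "$S"
python3 -m handwheel '[0,0,0,0,0,1,0.5, 0,0,0,0,0,0,0.5]' >/dev/null; python3 -c "$S"
```

```text
t 14.93 mag mm [116.2   1.3  34.7] Fmag [-0.6 -0.2 -2.9] gap 0.576 grip 42.3
t 15.1 mag mm [116.2   1.3  33.7] Fmag [-0.   0.2 -1. ] gap 0.576 grip 42.3
t 15.27 mag mm [116.2   1.3  32.7] Fmag [-0.2 -0.3 -1.9] gap 0.574 grip 42.3
```

```bash
S='from h import *
st()'
python3 -m handwheel '[0,0,0,0,0,1,0.5, 0,0,0,0,0,0,0.5]' >/dev/null; python3 -c "$S"
python3 -m handwheel '[0,0,0,0,0,0.8,0.5, 0,0,0,0,0,0,0.5]' >/dev/null; python3 -c "$S"
python3 -m handwheel '[0,0,0,0,0,0.7,0.5, 0,0,0,0,0,0,0.5]' >/dev/null; python3 -c "$S"
```

```text
t 15.43 mag mm [116.2   1.3  31.7] Fmag [ 0.5  0.9 -2.7] gap 0.573 grip 42.3
t 15.6 mag mm [116.2   1.3  30.9] Fmag [ 0.4  0.4 -1.6] gap 0.573 grip 42.3
t 15.77 mag mm [116.2   1.2  30.4] Fmag [ 0.5  0.8 -1.5] gap 0.574 grip 42.3
```

```bash
S='from h import *
st()'
python3 -m handwheel '[0,0,0,0,0,0.6,0.5, 0,0,0,0,0,0,0.5]' >/dev/null; python3 -c "$S"
python3 -m handwheel '[0,0,0,0,0,0.6,0.5, 0,0,0,0,0,0,0.5]' >/dev/null; python3 -c "$S"
```

```text
t 15.93 mag mm [116.2   1.1  30.3] Fmag [-1.1  1.8  1.1] gap 0.58 grip 42.6
t 16.1 mag mm [116.2   1.1  30.3] Fmag [-1.5  2.9  5.8] gap 0.574 grip 43.1
```

On the floor at 30.3. I'll release, rise and go to bearing B at (.396,.197).

```bash
python3 -m handwheel '[0,0,0,0,0,-0.6,0.65, 0,0,0,0,0,0,0.8, 0,0,0,0,0,0,0.8, 0,0,0,0,0,-20,0.8, 0,0,0,0,0,-40,1, 0,0,0,0,-20,-10,1, 0,0,0,0,-40,0,1,0,0,0,0,-40,0,1]'
python3 -c "
from h import *
todo([.396,.1973,.05],-4.05)"
```

```text
t: 16.77
tcp_pos: [0.4722, 0.2502, 0.1011]
eef_rot: [2.297, 2.142, 0.004]
contact_force: [-0.8, 0.7, 0.5]
finger_gap: 0.997
grip_force: 0.0
turn deg [ 0.14 -0.09  0.03] shift(now axes) [-58.2 -72.4  50.8] shift(after turn) [-58.1 -72.2  51.1]
t 16.77 mag mm [116.2 101.  101.1] Fmag [0.7 0.9 0.5] gap 0.997 grip 0.0
```

```bash
python3 -m handwheel '[0,0,0,-20,-25,0,1, 0,0,0,-20,-25,10,1, 0,0,0,-18,-22,20,1, 0,0,0,0,0,20,1,0,0,0,0,0,0,1,0,0,0,0,0,0,1]'
python3 - <<'E'
from h import *
import cv2
todo([.396,.1973,.006],-4.05)
a=vision.camera("side")[150:240,310:400];b=vision.camera("top")[160:280,260:420]
cv2.imwrite("pics/c8.png",np.hstack([cv2.resize(a,(390,390),interpolation=cv2.INTER_CUBIC),cv2.resize(b,(400,300),interpolation=cv2.INTER_CUBIC).__class__ and cv2.copyMakeBorder(cv2.resize(b,(400,300),interpolation=cv2.INTER_CUBIC),0,90,0,0,0)]))
E
```

```text
t: 17.27
tcp_pos: [0.3957, 0.197, 0.0494]
eef_rot: [-2.296, -2.143, 0.001]
contact_force: [0.6, 0.4, 0.9]
finger_gap: 1.001
grip_force: 0.0
turn deg [-0.06  0.02  0.11] shift(now axes) [ 0.3  0.4 43.4] shift(after turn) [ 0.3  0.3 43.4]
t 17.27 mag mm [ 57.7 173.5  49.4] Fmag [ 0.4 -0.5  0.9] gap 1.001 grip 0.0
```

View pics/c8.png

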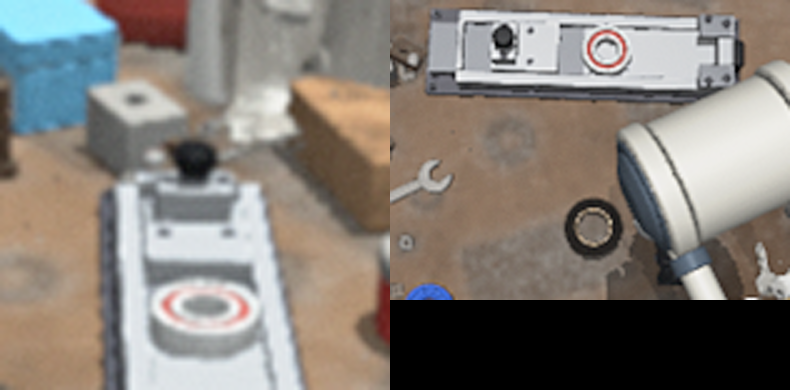

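Bearing A lies flat in the track at side crop (207,310). The follower is still latched (knob low), and the tape is untouched. Now to pick B.

```bash
python3 -m handwheel '[0,0,0,0.3,0.4,20,1, 0,0,0,0,0,13,1, 0,0,0,0,0,7,1, 0,0,0,0,0,3,1,0,0,0,0,0,0,1,0,0,0,0,0,0,0.7,0,0,0,0,0,0,0.5,0,0,0,0,0,0,0.5]' 40
python3 -m handwheel '[0,0,0,0,0,0,0.5,0,0,0,0,0,0,0.5]' 40
python3 -c "
from h import *
st()"
python3 -m handwheel '[0,0,0,0,0,-10,0.5, 0,0,0,0,0,-20,0.5, 0,0,0,0,0,-30,0.5, 0,0,0,0,0,-30,0.5,0,0,0,0,0,0,0.5,0,0,0,0,0,0,0.5]'
python3 -c "
from h import *
todo(M(60,45,1.2),-4.05)"
```

```text
t: 18.03
tcp_pos: [0.397, 0.1977, 0.0078]
eef_rot: [2.296, 2.143, 0.002]
contact_force: [-6.6, -0.5, 3.7]
finger_gap: 0.603
grip_force: 1.8
t: 18.2
tcp_pos: [0.3972, 0.1977, 0.0083]
eef_rot: [2.296, 2.143, 0.003]
contact_force: [-2.5, -0.2, 5.6]
finger_gap: 0.572
grip_force: 40.7
t 18.2 mag mm [ 58.5 172.1   8.3] Fmag [-0.4  2.5  5.6] gap 0.572 grip 40.7
t: 18.7
tcp_pos: [0.3977, 0.1979, 0.0993]
eef_rot: [2.295, 2.143, 0.007]
contact_force: [-0.2, -0.5, -3.0]
finger_gap: 0.577
grip_force: 41.9
turn deg [ 0.24 -0.11  0.11] shift(now axes) [  0.8 170.2  55. ] shift(after turn) [  1.3 170.4  54.3]
t 18.7 mag mm [ 58.7 171.6  99.3] Fmag [-0.5  0.2 -3. ] gap 0.577 grip 41.9
```

```bash
python3 -m handwheel '[0,0,0,0.5,24,0,0.5, 0,0,0,0.5,34,0,0.5, 0,0,0,0.3,36,0,0.5, 0,0,0,0,36,0,0.5, 0,0,0,0,28,10,0.5, 0,0,0,0,12,20,0.5, 0,0,0,0,0,15,0.5,0,0,0,0,0,0,0.5]'
python3 -m handwheel '[0,0,0,0,0,0,0.5,0,0,0,0,0,0,0.5]'
python3 -c "
from h import *
todo(M(60,32.3,1.2),-4.05)"
```

```text
t: 19.37
tcp_pos: [0.5634, 0.1858, 0.0449]
eef_rot: [-2.294, -2.139, 0.015]
contact_force: [-1.5, -0.9, -3.3]
finger_gap: 0.568
grip_force: 42.1
t: 19.53
tcp_pos: [0.5657, 0.1871, 0.0518]
eef_rot: [-2.296, -2.144, 0.001]
contact_force: [-0.3, 0.4, -1.7]
finger_gap: 0.571
grip_force: 42.1
turn deg [-0.05  0.01  0.13] shift(now axes) [ 0.2  2.1 19.5] shift(after turn) [ 0.2  2.1 19.5]
t 19.53 mag mm [59.8  3.3 51.8] Fmag [ 0.3  0.3 -1.7] gap 0.571 grip 42.1
```

```bash
S='from h import *
st()'
python3 -m handwheel '[0,0,0,0.2,2.1,4,0.5, 0,0,0,0,0,4,0.5, 0,0,0,0,0,2,0.5, 0,0,0,0,0,1,0.5, 0,0,0,0,0,0,0.5,0,0,0,0,0,0,0.5]' >/dev/null; python3 -c "$S"
python3 -m handwheel '[0,0,0,0,0,1,0.5, 0,0,0,0,0,1,0.5, 0,0,0,0,0,0,0.5]' >/dev/null; python3 -c "$S"
python3 -m handwheel '[0,0,0,0,0,1,0.5, 0,0,0,0,0,0,0.5]' >/dev/null; python3 -c "$S"
```

```text
t 20.03 mag mm [60.1  0.7 41. ] Fmag [-0.1  0.4 -2.5] gap 0.57 grip 42.1
t 20.28 mag mm [60.   0.7 38.6] Fmag [ 0.1  0.6 -2. ] gap 0.571 grip 42.1
t 20.45 mag mm [60.   0.7 37.6] Fmag [-0.2 -0.2 -2.1] gap 0.568 grip 42.1
```

```bash
S='from h import *
st()'
python3 -m handwheel '[0,0,0,0,-0.5,1,0.5, 0,0,0,0,0,0,0.5]' >/dev/null; python3 -c "$S"
python3 -m handwheel '[0,0,0,0,0,1,0.5, 0,0,0,0,0,0,0.5]' >/dev/null; python3 -c "$S"
python3 -m handwheel '[0,0,0,0,0,1,0.5, 0,0,0,0,0,0,0.5]' >/dev/null; python3 -c "$S"
```

```text
t 20.62 mag mm [60.   1.3 36.6] Fmag [ 0.1 -0.2 -1.7] gap 0.573 grip 42.1
t 20.78 mag mm [60.   1.2 35.6] Fmag [-1.  -0.2 -2.2] gap 0.569 grip 42.1
t 20.95 mag mm [60.   1.2 34.6] Fmag [-0.1 -0.6 -1.6] gap 0.568 grip 42.1
```

```bash
S='from h import *
st()'
python3 -m handwheel '[0,0,0,0,0,1,0.5, 0,0,0,0,0,0,0.5]' >/dev/null; python3 -c "$S"
python3 -m handwheel '[0,0,0,0,0,1,0.5, 0,0,0,0,0,0,0.5]' >/dev/null; python3 -c "$S"
python3 -m handwheel '[0,0,0,0,0,0.5,0.5, 0,0,0,0,0,0,0.5]' >/dev/null; python3 -c "$S"
```

```text
t 21.12 mag mm [60.   1.2 33.6] Fmag [-0.9  0.5 -2.6] gap 0.566 grip 42.1
t 21.28 mag mm [60.   1.2 32.6] Fmag [ 0.1 -0.6 -1.7] gap 0.57 grip 42.1
t 21.45 mag mm [60.   1.1 32.4] Fmag [ 0.1  0.1 -1.2] gap 0.573 grip 42.2
```

```bash
S='from h import *
st()'
python3 -m handwheel '[0,0,0,0,0,0.6,0.5, 0,0,0,0,0,0,0.5]' >/dev/null; python3 -c "$S"
python3 -m handwheel '[0,0,0,0,0,0.4,0.5, 0,0,0,0,0,0,0.5]' >/dev/null; python3 -c "$S"
```

```text
t 21.62 mag mm [60.1  1.1 32.4] Fmag [-0.9  2.4  1.5] gap 0.57 grip 42.7
t 21.78 mag mm [60.1  1.  32.4] Fmag [-1.8  4.   5.5] gap 0.572 grip 43.0
```

B is down too. Release, rise, turn back along the track and move over the knob.

```bash
python3 -m handwheel '[0,0,0,0,0,-0.6,0.65, 0,0,0,0,0,0,0.8, 0,0,0,0,0,0,0.8, 0,0,0,0,0,-20,0.8, 0,0,0,0,0,-40,0.6, 0,0,0,0,0,-40,0.6, 0,0,7,0,0,0,0.6, 0,0,7,0,0,0,0.6]'
python3 -m handwheel '[0,0,7,0,0,0,0.6,0,0,7,0,0,0,0.6,0,0,7,0,0,0,0.6,0,0,7,0,0,0,0.6,0,0,7,0,0,0,0.6,0,0,7,0,0,0,0.6,0,0,7,0,0,0,0.6,0,0,7,0,0,0,0.6]'
python3 -m handwheel '[0,0,7,0,0,0,0.6,0,0,7,0,0,0,0.6,0,0,6,0,0,0,0.6,0,0,0,0,0,0,0.6]'
python3 -c "
from h import *
todo(M(224.9,110,1),85.95)"
```

```text
t: 22.45
tcp_pos: [0.5698, 0.1877, 0.1364]
eef_rot: [2.543, 1.839, 0.011]
contact_force: [0.3, -0.2, -1.1]
finger_gap: 0.6
grip_force: 0.0
t: 23.12
tcp_pos: [0.5679, 0.1872, 0.1317]
eef_rot: [-3.112, -0.43, -0.0]
contact_force: [0.9, -0.0, -0.1]
finger_gap: 0.598
grip_force: 0.0
t: 23.45
tcp_pos: [0.5679, 0.1872, 0.1317]
eef_rot: [3.14, -0.114, -0.0]
contact_force: [0.4, -0.5, 0.5]
finger_gap: 0.599
grip_force: 0.0
turn deg [ 0.   0.  -0.1] shift(now axes) [  -0.2 -164.8   21.7] shift(after turn) [ 1.000e-01 -1.648e+02  2.170e+01]
t 23.45 mag mm [ 60.1   1.1 131.7] Fmag [-0.5 -0.5  0.5] gap 0.599 grip 0.0
```

```bash
python3 -m handwheel '[0,0,0,0,-30,0,0.6, 0,0,0,0,-37,0,0.6, 0,0,0,0,-37,0,0.6, 0,0,0,0,-37,0,0.6, 0,0,0,0,-23.5,10,0.6, 0,0,0,0,0,20,0.6, 0,0,0,0,0,0,0.6,0,0,0,0,0,0,0.6]'
python3 -c "
from h import *
todo(M(224.9,58.5,1),85.95)"
```

```text
t: 24.12
tcp_pos: [0.5782, 0.3508, 0.0999]
eef_rot: [3.138, -0.104, -0.005]
contact_force: [-0.5, 1.0, 0.6]
finger_gap: 0.601
grip_force: 0.0
turn deg [0.14 0.19 0.26] shift(now axes) [ 1.5 -1.  41.3] shift(after turn) [ 1.4 -0.9 41.4]
t 24.12 mag mm [224.    2.4  99.9] Fmag [0.9 0.5 0.6] gap 0.601 grip 0.0
```

```bash
python3 -m handwheel '[0,0,0.3,1.4,-0.9,20,0.6, 0,0,0,0,0,12,0.6, 0,0,0,0,0,6,0.6, 0,0,0,0,0,3,0.6, 0,0,0,0,0,0,0.6,0,0,0,0,0,0,0.6]'
python3 -c "
from h import *
todo(M(224.9,59.5,1),85.95)"
python3 -m handwheel '[0,0,0,0,0,0,0.4,0,0,0,0,0,0,0.2,0,0,0,0,0,0,0.1,0,0,0,0,0,0,0.1,0,0,0,0,0,0,0.1]' 60
python3 -c "
from h import *
st()"
```

```text
t: 24.62
tcp_pos: [0.5808, 0.3519, 0.0616]
eef_rot: [-3.139, 0.116, -0.001]
contact_force: [0.2, 0.1, 0.2]
finger_gap: 0.599
grip_force: 0.0
turn deg [-0.02 -0.03 -0.2 ] shift(now axes) [-1.2  0.3  2.1] shift(after turn) [-1.2  0.3  2.1]
t 24.62 mag mm [ 2.252e+02 -2.000e-01  6.160e+01] Fmag [ 0.1 -0.2  0.2] gap 0.599 grip 0.0
t: 25.03
tcp_pos: [0.581, 0.3518, 0.0624]
eef_rot: [3.139, -0.117, 0.002]
contact_force: [-1.9, -2.9, 5.1]
finger_gap: 0.24
grip_force: 58.8
t 25.03 mag mm [225.1  -0.4  62.4] Fmag [-3.   1.6  5.1] gap 0.24 grip 58.8
```

```bash
S='from h import *
st()'
python3 -m handwheel '[0,0,0,0,-1,0,0.1,0,0,0,0,-1,0,0.1,0,0,0,0,0,0,0.1]' 60 >/dev/null; python3 -c "$S"
python3 -m handwheel '[0,0,0,0,0,-2,0.1,0,0,0,0,0,-2,0.1,0,0,0,0,0,-2,0.1,0,0,0,0,0,0,0.1]' >/dev/null; python3 -c "$S"
python3 -m handwheel '[0,0,0,0,0,-2,0.1,0,0,0,0,0,-2,0.1,0,0,0,0,0,0,0.1]' >/dev/null; python3 -c "$S"
```

```text
t 25.28 mag mm [225.5  -0.4  62.3] Fmag [-8.8  2.2  7.5] gap 0.244 grip 59.0
t 25.62 mag mm [ 2.251e+02 -2.000e-01  6.430e+01] Fmag [-6.2 -3.1 -5.3] gap 0.24 grip 59.4
t 25.87 mag mm [ 2.249e+02 -2.000e-01  6.810e+01] Fmag [-7.  -3.2 -6.6] gap 0.235 grip 59.5
```

```bash
S='from h import *
st()'
python3 -m handwheel '[0,0,0,0,0,-2,0.1,0,0,0,0,0,-2,0.1,0,0,0,0,0,0,0.1]' >/dev/null; python3 -c "$S"
python3 -m handwheel '[0,0,0,0,0,-2,0.1,0,0,0,0,0,-1,0.1,0,0,0,0,0,0,0.1,0,0,0,0,0,0,0.1]' >/dev/null; python3 -c "$S"
```

```text
t 26.12 mag mm [ 2.235e+02 -2.000e-01  7.190e+01] Fmag [-10.7  -1.9  -7.2] gap 0.238 grip 59.4
t 26.45 mag mm [ 2.232e+02 -2.000e-01  7.420e+01] Fmag [-10.7  -3.2  -7.5] gap 0.236 grip 59.3
```

The pin is out (z force −7.5 N, follower load −10.7 N on the tool). Easing forward.

```bash
S='from h import *
st()'
python3 -m handwheel '[0,0,0,0,1,-1,0.1,0,0,0,0,2,0,0.1,0,0,0,0,3,0,0.1,0,0,0,0,4,0,0.1,0,0,0,0,4,0,0.1,0,0,0,0,4,0,0.1,0,0,0,0,4,0,0.1,0,0,0,0,4,0,0.1]' >/dev/null; python3 -c "$S"
python3 -m handwheel '[0,0,0,0,4,0,0.1,0,0,0,0,4,0,0.1,0,0,0,0,4,0,0.1,0,0,0,0,4,0,0.1,0,0,0,0,4,0,0.1,0,0,0,0,2,0,0.1,0,0,0,0,0,0,0.1]' >/dev/null; python3 -c "$S"
```

```text
t 27.12 mag mm [197.4  -0.   75.3] Fmag [-9.4 -4.2 -8.3] gap 0.242 grip 59.3
t 27.7 mag mm [1.758e+02 1.000e-01 7.560e+01] Fmag [-8.5 -4.4 -9. ] gap 0.237 grip 59.3
```

```bash
S='from h import *
st()'
python3 -m handwheel '[0,0,0,0,2,0,0.1,0,0,0,0,3,0,0.1,0,0,0,0,3,0,0.1,0,0,0,0,2,0,0.1,0,0,0,0,1,0,0.1,0,0,0,0,0,0,0.1]' >/dev/null; python3 -c "$S"
python3 -m handwheel '[0,0,0,0,1,0,0.1,0,0,0,0,1,0,0.1,0,0,0,0,0,0,0.1]' >/dev/null; python3 -c "$S"
python3 -m handwheel '[0,0,0,0,1,0,0.1,0,0,0,0,1,0,0.1,0,0,0,0,0,0,0.1]' >/dev/null; python3 -c "$S"
```

```text
t 28.2 mag mm [1.652e+02 1.000e-01 7.570e+01] Fmag [-8.8 -3.9 -8.9] gap 0.239 grip 59.3
t 28.45 mag mm [1.634e+02 1.000e-01 7.570e+01] Fmag [-7.1 -3.1 -8.8] gap 0.238 grip 59.3
t 28.7 mag mm [161.4   0.2  75.7] Fmag [-7.  -4.7 -7.4] gap 0.246 grip 59.3
```

```bash
S='from h import *
st()'
python3 -m handwheel '[0,0,0,0,1,0,0.1,0,0,0,0,1,0,0.1,0,0,0,0,0,0,0.1]' >/dev/null; python3 -c "$S"
python3 -m handwheel '[0,0,0,0,1,0,0.1,0,0,0,0,1,0,0.1,0,0,0,0,0,0,0.1]' >/dev/null; python3 -c "$S"
python3 -m handwheel '[0,0,0,0,1,0,0.1,0,0,0,0,0,0,0.1]' >/dev/null; python3 -c "$S"
```

```text
t 28.95 mag mm [1.603e+02 1.000e-01 7.600e+01] Fmag [-4.7 -3.8 -7.8] gap 0.242 grip 59.3
t 29.2 mag mm [159.9   0.2  77.2] Fmag [-0.4 -4.4 -8.5] gap 0.24 grip 59.3
t 29.37 mag mm [159.8   0.2  78.2] Fmag [ 1.3 -4.6 -8.2] gap 0.239 grip 59.3
```

The follower has stopped at about 160 and the track load is gone, so it is against the bearings. I'll lower the knob gently and let go.

```bash
S='from h import *
st()'
python3 -m handwheel '[0,0,0,0,-0.4,1.5,0.1,0,0,0,0,0,1.5,0.1,0,0,0,0,0,1.5,0.1,0,0,0,0,0,1.5,0.1,0,0,0,0,0,0,0.1]' >/dev/null; python3 -c "$S"
python3 -m handwheel '[0,0,0,0,0,1.5,0.1,0,0,0,0,0,1,0.1,0,0,0,0,0,0,0.1]' >/dev/null; python3 -c "$S"
```

```text
t 29.78 mag mm [159.9   0.2  72.6] Fmag [ 0.6 -4.6 -7.7] gap 0.242 grip 59.4
t 30.03 mag mm [1.60e+02 1.00e-01 7.13e+01] Fmag [-0.1 -3.1 -2.5] gap 0.24 grip 59.9
```

```bash
python3 -m handwheel '[0,0,0,0,0,0,0.3,0,0,0,0,0,0,0.6,0,0,0,0,0,0,0.6, 0,0,0,0,0,-20,0.6, 0,0,0,0,0,-40,0.6, 0,0,0,0,0,-40,0.6, 0,0,0,0,-40,-40,0.6, 0,0,0,0,-40,0,0.6]'
python3 -m handwheel '[0,0,0,-40,0,0,0.6, 0,0,0,-40,0,0,0.6,0,0,0,-40,0,0,0.6,0,0,0,-40,0,0,0.6,0,0,0,0,0,0,0.6]'
python3 - <<'E'
from h import *
import cv2
st()
a=vision.camera("side")[160:260,310:410];b=vision.camera("top")[150:270,240:420]
cv2.imwrite("pics/c9.png",np.hstack([cv2.resize(a,(400,400),interpolation=cv2.INTER_CUBIC),cv2.copyMakeBorder(cv2.resize(b,(399,266),interpolation=cv2.INTER_CUBIC),0,134,0,0,0)]))
E
```

```text
t: 30.7
tcp_pos: [0.5835, 0.3554, 0.2119]
eef_rot: [-3.132, 0.122, -0.021]
contact_force: [0.7, 0.9, 2.3]
finger_gap: 0.601
grip_force: 0.0
t: 31.12
tcp_pos: [0.4151, 0.3688, 0.2001]
eef_rot: [-3.139, 0.108, 0.006]
contact_force: [0.6, -0.1, 0.4]
finger_gap: 0.603
grip_force: 0.0
t 31.12 mag mm [230.5 166.3 200.1] Fmag [-0.  -0.6  0.4] gap 0.603 grip 0.0
```

View pics/c9.png

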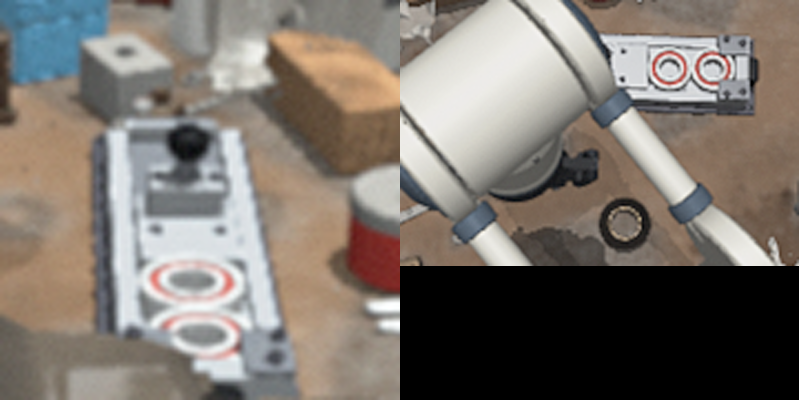

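Both bearings lie flat: top crop (670,68) and (713,68), with the front one under the lips and against the stop. The follower presses behind them, the knob is up with its pin on the floor, and the tape is in place.

```bash
python3 -c "
from station import robot
print(robot.finish_job())"
```

```text
the job is handed in; nothing more can be done
None
```

The job is handed in: the final picture shows both bearings flat in the track against the front stop with the released follower pressing behind them, finished at about 31 s with the robot clear.

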